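Sort the things left on the cooktop into caddy, tray and bowl

TASK

Tidy up after cooking: stand the two spice jars upright in the wooden caddy, the red-capped jar in the bay with the red floor and the yellow-capped jar in the bay with the yellow floor, stand the salt shaker upright in the grey serving tray, and put the lemon in the blue bowl. Set the jars and the shaker down without dropping them, and leave the striped mug and the honey jar where they stand.

Things in the scene. Friction and masses are not known exactly. Their poses are not given: they have to be found in the camera images.
- jar_red: Glass spice jar with a red screw cap, upright and loose: round, 45 mm in diameter, 108 mm tall, about 0.11 kg; cap from 87 mm up, of the same width. Stands on the cooktop or on the worktop beside it. Origin: centre of its underside, z up.
- jar_yellow: Glass spice jar with a mustard-yellow screw cap, upright and loose: round, 45 mm in diameter, 100 mm tall, about 0.11 kg; cap from 80 mm up, of the same width. Stands on the cooktop or on the worktop beside it. Origin: centre of its underside, z up.
- salt_shaker: Clear salt shaker with a grey top, upright and loose: round, 44 mm in diameter up to 74 mm, its top narrowing to 34 mm, 90 mm tall in all, about 0.10 kg. Stands on the cooktop or on the worktop beside it. Origin: centre of its underside, z up.
- lemon: Yellow lemon lying on the worktop beside the range (left or right), loose, 0.085 kg: 71 mm long (its x), 53 mm wide (its y), 51 mm tall. Origin: centre of its underside as it lies at the start (it turns with the lemon), z up at the start.
- spice_caddy: Low open wooden caddy with two bays, fixed, turned any way round. Outside 78 mm (x) by 150 mm (y), 35 mm tall; walls and divider 6 mm; each bay 66 mm square inside, its coloured floor 8.5 mm above the cooktop. Red-floored bay centred at y = +37.5 mm, yellow-floored bay at y = -37.5 mm, both at x = 0. Origin: centre of its underside, z up.
- serving_tray: Small open grey plastic serving tray, empty, fixed: 150 mm (x) by 100 mm (y) outside, 24 mm tall, walls and floor 4 mm. Origin: centre of its underside on the cooktop, z up. It may be turned any way round.
- fruit_bowl: Open blue ceramic bowl, fixed: rim 150 mm in outer diameter, 50 mm tall, wall 4 mm, flat inside floor about 5 mm up, narrowing towards the foot. Empty. Origin: centre of its underside on the cooktop, z up.
- striped_mug: White mug with dark stripes, loose bystander, 90 mm tall, 86 mm across the body, 120 mm with the handle. Origin: centre of its underside (handle included), z up. Leave it alone.
- honey_jar: Squat honey jar with a yellow lid, loose bystander, 64 mm in diameter, 87 mm tall (wider and shorter than the spice jars). Origin: centre of its underside. Leave it alone.

How it is judged:
At the end, for the whole second after the job is handed in: Each jar upright (7 deg) on the floor of its colour's bay, within 15 mm of the bay centre in x and y; salt shaker upright on the tray floor inside its walls; lemon in the bowl (origin within 50 mm of its axis, under 80 mm up); all at rest (x of jar_red in the frame of spice_caddy between -0.015 and 0.015 m and y of jar_red in the frame of spice_caddy between 0.0225 and 0.0525 m and z of each of jar_red, jar_yellow in the frame of spice_caddy below 0.016 m and angle between each of jar_red, jar_yellow, salt_shaker's own z axis and vertical below 0.12 rad and x of jar_yellow in the frame of spice_caddy between -0.015 and 0.015 m and y of jar_yellow in the frame of spice_caddy between -0.0525 and -0.0225 m and x of salt_shaker in the frame of serving_tray between -0.055 and 0.055 m and y of salt_shaker in the frame of serving_tray between -0.03 and 0.03 m and z of salt_shaker in the frame of serving_tray below 0.012 m and horizontal distance between lemon and fruit_bowl below 0.05 m and height (world z) of lemon below 0.08 m and linear speed of each of jar_red, jar_yellow, salt_shaker, lemon below 0.03 m/s); the robot touches nothing.
It fails at once if the red-capped jar is let go in the air, more than 40 mm above the cooktop (height (world z) of jar_red above 0.04 m and contact force between the fingers and jar_red below 0.05 N).
It fails at once if the yellow-capped jar is let go in the air, more than 40 mm above the cooktop (height (world z) of jar_yellow above 0.04 m and contact force between the fingers and jar_yellow below 0.05 N).
It fails at once if the salt shaker is let go in the air, more than 40 mm above the cooktop (height (world z) of salt_shaker above 0.04 m and contact force between the fingers and salt_shaker below 0.05 N).
It fails at once if the striped mug is moved more than 20 mm or tipped (distance of striped_mug from where it was at the start of the episode above 0.02 m or angle between striped_mug's own z axis and vertical above 0.2 rad).
It fails at once if the honey jar is moved more than 20 mm or tipped (distance of honey_jar from where it was at the start of the episode above 0.02 m or angle between honey_jar's own z axis and vertical above 0.2 rad).
It also fails if it takes over 109 s, if anything falls off the work surface, if the arm or the gripper's body presses on something with over 40 N, if the wrist force passes 120 N, or if a joint passes its speed limit or range.

ROBOT

A 6-joint arm with a two-finger parallel gripper is mounted at the origin on a cart in front of the work surface, level with it; the furniture and walls round the work are solid. World frame = base frame: x ahead of the robot, y to its left, z up, the work surface at z = 0. Lengths are in m, angles in rad, forces in N, time in s.
With the tool pointing down it reaches from about 0.35 to 0.975 m from the base axis. Payload 17.4 kg.
Tool frame: the origin (TCP) lies on the centre line of the jaws, within the pads' length; the fingertips stand 8 mm ahead of it and the grasp point (between the pads) lies 11 mm behind it; z points along the fingers, y is the line along which they close (so a half turn about z gives the same grasp; the last joint's range is limited). The gripper opens to 85 mm and grips with 20 to 120 N. Pads are 22 mm wide; open, the fingers measure 114 mm over their backs; the gripper's body (76 mm by 85 mm) begins 54 mm behind the grasp point. The pads swing forward as they close: fully open they stand 13 mm farther back than shut.
Start: joints at [-1.244, 0.116, 1.442, -0, 1.584, -0.038], TCP at [0.241, -0.631, 0.239] pointing down, gripper open.
Joint ranges: [-2.83, 2.83], [-0.83, 2.19], [0.07, 2.5], [-1.14, 4.28], [0.01, 3], [-2.97, 2.97]. Speed limits (rad/s): [1.89, 1.89, 2.22, 3.14, 3.14, 3.14].

INTERFACE

Orientations are given as a rotation vector (axis times angle).
In Python, from bench import manip gives the robot as it stands. The module is installed in compiled form; this text tells all that it offers.
- The arm moves only by the tool jog_arm, never from a script. Its argument "steps" is a list of rows, each a list of 3 entries, a list of its own where there are three numbers: the finger opening in mm, from 0 to 85.4, then the shift along the world's x, y, z in units of 30 mm (1.0 is 30 mm), then the turn, a rotation vector about the world's x, y, z in units of 8 degrees (1.0 is 8 degrees). In form: [[fingers, [x, y, z], [wx, wy, wz]], ...]. A call has 1 to 10 rows; each row shifts and turns the commanded pose from where the row before left it; what a row does not reach is not made up. A row lasts 1/8 s, in which the tool goes at most 62.5 mm and 10.7 degrees, less where a joint would pass 70% of its speed; a pose out of reach is approached as far as the arm can. A call is refused whole if a number of a shift passes 1 or a number of a turn 1, either way. A call with a gripper value outside its range is refused whole. The fingers move at their own pace and stop on an object; "grip_force" is the grip in N (left out, the last holds). Time passes only in rows, so rows that do not move let the fingers close. It gives the time, the measured TCP pose, the force, the opening and the grip force at its end, in the units of the state.
- manip.sense(): the state, without advancing time (a new reading comes with each control period).
- manip.snapshot(name): name is "side" or "top" or "wrist"; returns a dict with "img" (384x512x3 uint8, red, green, blue), "depth" (384x512 float32, m along the optical axis (not along the pixel's ray), 0 where there is no reading), "K" (3x3 intrinsics, pixels), "dist_coeffs" ([k1, k2, p1, p2, k3] as OpenCV has them; the pictures are not rectified), "R" (3x3) and "t" (3): a world point X has camera coordinates R X + t; the wrist camera has in their place "T_tool_cam" (4x4, takes a point from camera to tool coordinates, whose origin is the TCP and whose axes are the flange's). Camera axes: x right, y down, z forward; pixel columns grow to the right and rows downward; lengths in m; the calibration is good to about 2 mm. A picture is of the moment at which its call begins: read the wrist's pose just before it.
- manip.sign_off(): hands the job in; it is judged then, once.
The state is a dict: "time": time; "q": joint angles; "qvel": joint speeds; "joint_efforts": joint torques, N m; "eef_pos": TCP position; "eef_rot": TCP orientation; "contact_force": force on the tool from outside, world axes, zero at the start; "torque": the same for the moment, N m; "opening": opening from 0.0 (shut) to 1.0 (fully open); "gripper_force": force on a finger pad.
Only numpy, scipy, OpenCV 4.12 (cv2) and the standard library are available. Lean on these libraries where they do the work, as an engineer would, in place of code of your own. Each camera call takes 0.05 s, during which the arm holds its last target. There are 200 camera calls.

## Working session

There is one attempt and no reset: what is moved stays moved. The work goes in short steps, Python scripts to look and compute and a tool call to move; the robot and the scene stay as the last step left them, time stands still between calls to the robot, and variables do not carry over. Pictures are saved under pics/ and viewed, at most 14 in all, crops included, and the job is handed in when it is done.

Besides the shell and the picture viewer there is one more tool, called after "Call:" as name(argument=value, ...) on one line, values as JSON. jog_arm: Moves the arm, as the interface text tells. Its arguments: {"type":"object","properties":{"steps":{"type":"array","items":{"type":"array"}},"grip_force":{"type":"number"}},"required":["steps"]}

```bash
mkdir -p pics; cat > h.py <<'E'
from bench import manip
import numpy as np, cv2
def snap(n,fn=None):
    s=manip.sense(); d=manip.snapshot(n)
    if fn: cv2.imwrite('pics/'+fn,d['img'][:,:,::-1])
    return s,d
def cloud(s,d):
    h,w=d['depth'].shape
    u,v=np.meshgrid(np.arange(w),np.arange(h))
    p=cv2.undistortPoints(np.stack([u,v],-1).reshape(-1,1,2).astype(np.float64),d['K'],np.array(d['dist_coeffs'])).reshape(h,w,2)
    z=d['depth']; P=np.stack([p[...,0]*z,p[...,1]*z,z],-1)
    if 'R' in d and d['R'] is not None: W=(P-np.array(d['t']))@np.array(d['R'])
    else:
        T=np.array(d['T_tool_cam']);R=cv2.Rodrigues(np.array(s['eef_rot'],float))[0]
        W=(P@T[:3,:3].T+T[:3,3])@R.T+s['eef_pos']
    W[z==0]=np.nan
    return W
E
python3 - <<'E'
from h import *
for n in ['top','side']:
    s,d=snap(n,n+'1.png'); np.save(n+'.npy',cloud(s,d)); np.save(n+'_img.npy',d['img'])
print(s['eef_pos'],s['eef_rot'],s['opening'],s['time'],d['R'],d['t'])
E
```

```text
[ 0.24075112 -0.63041372  0.23858709] [-3.08839854e+00 -5.69598582e-01  2.08887688e-04] 0.9969386382358615 0.05 [[ 0.9391993  -0.34336883  0.00158693]
 [-0.30335861 -0.83190884 -0.46465173]
 [ 0.1608671   0.43591917 -0.8854921 ]] [-0.5721501   0.18512262  1.31603646]
```

View pics/top1.png

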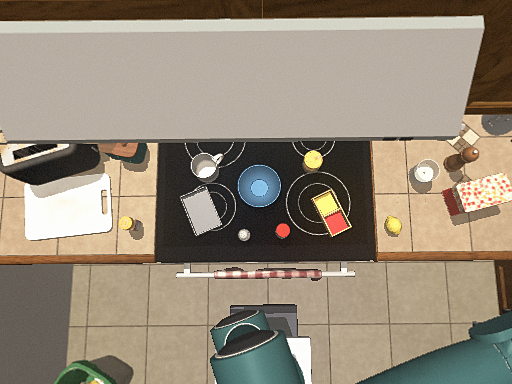

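View pics/side1.png

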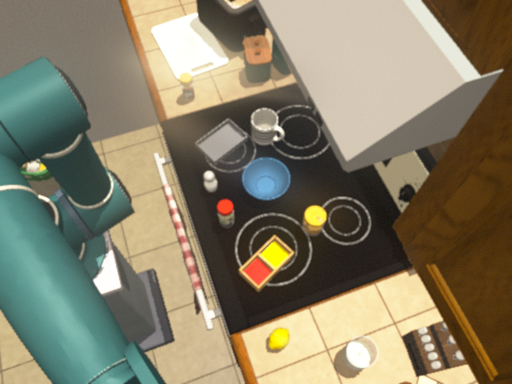

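The top view shows the red jar at (282,231), shaker (244,235), yellow jar (126,223), lemon (393,226), caddy (332,213), tray (200,211), bowl (259,187), mug (207,165), honey jar (313,160) and a hood above the back of the range. The side view agrees.

```bash
python3 - <<'E'
from h import *
np.set_printoptions(precision=4,suppress=True)
for n,boxes in {'top':dict(red=(270,220,296,243),salt=(234,225,256,246),yel=(114,210,140,238),lem=(380,212,406,240),tray=(176,180,226,240),bowl=(234,162,286,212),honey=(300,148,326,174),mug=(188,146,226,186),cad=(308,186,354,240)),
 'side':dict(red=(212,196,238,232),salt=(200,167,222,195),yel=(176,70,198,100),lem=(264,324,294,354),tray=(190,114,252,170),bowl=(236,152,296,202),honey=(300,202,330,240),cad=(234,230,298,294))}.items():
    W=np.load(n+'.npy')
    for k,(a,b,c,d) in boxes.items():
        P=W[b:d,a:c].reshape(-1,3);P=P[~np.isnan(P[:,0])]
        P=P[P[:,2]>.012]; zt=np.percentile(P[:,2],97)
        T=P[P[:,2]>zt-.012]
        (cx,cy),(w,h),an=cv2.minAreaRect((T[:,:2]*1000).astype(np.float32))
        print(n,k,'zmax',zt.round(4),'mean',T.mean(0),'mid',(T.min(0)+T.max(0))[:2]/2,'rect',round(cx),round(cy),round(w),round(h),round(an,1),len(T))
    P=W.reshape(-1,3);P=P[(P[:,2]>.3)&(P[:,0]>.3)]; print('hood',np.nanpercentile(P,[0.5,2,50,99.5],axis=0))
    img=np.load(n+'_img.npy').astype(int)
    a,b,c,d=boxes['cad'];I=img[b:d,a:c];Q=W[b:d,a:c]
    for nm,m in (('redfl',(I[...,0]>150)&(I[...,1]<80)),('yelfl',(I[...,0]>150)&(I[...,1]>150)&(I[...,2]<90))):
        q=Q[m];q=q[q[:,2]<.02]; print(nm,np.nanmean(q,0),cv2.minAreaRect((q[:,:2]*1000).astype(np.float32)),len(q))
E
```

```text
top red zmax 0.111 mean [ 0.5034 -0.0691  0.1066] mid [ 0.5045 -0.0685] rect 505 -68 42 42 0.7 146
top salt zmax 0.0923 mean [0.4922 0.0597 0.0861] mid [0.4927 0.0588] rect 493 60 28 28 46.2 67
top yel zmax 0.1038 mean [0.5325 0.4423 0.0996] mid [0.5329 0.4425] rect 533 442 44 41 63.4 152
top lem zmax 0.0514 mean [ 0.5211 -0.4493  0.0459] mid [ 0.5229 -0.449 ] rect 521 -451 49 42 36.1 136
top tray zmax 0.0379 mean [0.6221 0.2058 0.0315] mid [0.593  0.2071] rect 591 212 176 113 14.6 29
top bowl zmax 0.0516 mean [0.6662 0.0081 0.0467] mid [0.6613 0.0071] rect 661 7 145 145 89.2 288
top honey zmax 0.0911 mean [ 0.7406 -0.1759  0.0862] mid [ 0.7413 -0.1764] rect 741 -176 62 60 85.6 276
top mug zmax 0.0915 mean [0.7305 0.1892 0.0862] mid [0.7242 0.1903] rect 725 193 87 86 81.6 127
top cad zmax 0.0384 mean [ 0.5671 -0.2406  0.033 ] mid [ 0.5678 -0.2406] rect 568 -240 150 79 25.4 282
hood [[ 0.6212 -0.5486  0.4999]
 [ 0.6218 -0.4697  0.6318]
 [ 0.7202  0.0126  0.7915]
 [ 0.7816  0.4321  0.9103]]
redfl [ 0.5638 -0.2494  0.0077] ((561.7861328125, -246.5044708251953), (4.610956192016602, 55.54
[... 659 characters left out ...]
36.0 34
side bowl zmax 0.053 mean [0.6676 0.0252 0.0483] mid [0.6614 0.0098] rect 662 9 150 144 70.4 319
side honey zmax 0.0915 mean [ 0.7411 -0.1778  0.0874] mid [ 0.742  -0.1776] rect 742 -177 63 62 49.5 361
side cad zmax 0.039 mean [ 0.5679 -0.2397  0.034 ] mid [ 0.5675 -0.2414] rect 568 -240 151 80 25.8 413
hood [[ 0.6207 -0.6843  0.4462]
 [ 0.6215 -0.6575  0.4699]
 [ 0.7572 -0.3543  0.7495]
 [ 0.8089 -0.0367  0.9191]]
redfl [ 0.5512 -0.2424  0.0099] ((539.68798828125, -253.6284637451172), (52.60209655761719, 52.750762939453125), 29.749834060668945) 42
yelfl [ 0.6019 -0.2214  0.0091] ((602.1406860351562, -220.76625061035156), (61.03001403808594, 63.4876823425293), 25.537168502807617) 397
```

```bash
python3 - <<'E'
from h import *
np.set_printoptions(precision=4,suppress=True)
for n,tb,lb in (('top',(176,180,226,240),(380,212,406,240)),('side',(190,114,252,170),(264,324,294,354))):
    W=np.load(n+'.npy');img=np.load(n+'_img.npy').astype(int)
    a,b,c,d=lb;I=img[b:d,a:c];P=W[b:d,a:c][(I[...,0]-I[...,2]>90)&(I[...,1]>110)];P=P[(P[:,2]>.015)]
    print('lem',cv2.minAreaRect((P[:,:2]*1000).astype(np.float32)),cv2.fitEllipse(cv2.convexHull((P[:,:2]*1000).astype(np.float32))),len(P))
    a,b,c,d=tb;I=img[b:d,a:c];Q=W[b:d,a:c];m=(I.min(-1)>95)&(I.max(-1)-I.min(-1)<30)&(Q[...,2]<.03)&(Q[...,2]>-.01)
    m=cv2.morphologyEx(m.astype(np.uint8),cv2.MORPH_OPEN,np.ones((3,3)))>0
    P=Q[m];print('tray',cv2.minAreaRect((P[:,:2]*1000).astype(np.float32)),np.median(P,0),len(P))
E
```

```text
lem ((522.8720092773438, -449.75433349609375), (54.007686614990234, 54.8181037902832), 66.26508331298828) ((523.3245239257812, -449.5372314453125), (46.729671478271484, 64.56828308105469), 110.26758575439453) 206
tray ((577.5946044921875, 208.40057373046875), (141.8794708251953, 95.87286376953125), 22.761018753051758) [0.579  0.2092 0.0038] 1026
lem ((522.340087890625, -449.9840393066406), (57.48674774169922, 54.516357421875), 62.12971878051758) ((522.556884765625, -450.8785705566406), (50.27676010131836, 65.70304107666016), 117.39593505859375) 390
tray ((575.6151733398438, 216.6875), (148.8451690673828, 117.14250183105469), 22.53304100036621) [0.5768 0.2118 0.0056] 962
```

Call:
jog_arm(steps=[[85,[1,0.7,0],[0,0,0]],[85,[1,0.7,0],[0,0,0]],[85,[1,0.7,0],[0,0,0]],[85,[1,0.7,0],[0,0,0]],[85,[1,0.7,0],[0,0,0]],[85,[1,0.7,0],[0,0,0]],[85,[0,0,0],[0,0,0]],[85,[0,0,0],[0,0,0]]], grip_force=35)

```text
time: 1.1
eef_pos: [0.4205, -0.5047, 0.239]
eef_rot: [-3.089, -0.57, 0.001]
contact_force: [-0.5, -0.6, -0.4]
opening: 0.997
gripper_force: 0.0
```

Call:
jog_arm(steps=[[85,[0.9,0.5,-0.6],[0,0,0]],[85,[0.9,0.5,-0.6],[0,0,0]],[85,[0.9,0.5,-0.6],[0,0,0]],[85,[0.7,0.32,-0.6],[0,0,0]],[85,[0,0,-1],[0,0,0]],[85,[0,0,-1],[0,0,0]],[85,[0,0,-1],[0,0,0]],[85,[0,0,-1],[0,0,0]],[85,[0,0,-0.8],[0,0,0]],[85,[0,0,0],[0,0,0]]])

```text
time: 2.35
eef_pos: [0.5216, -0.4498, 0.021]
eef_rot: [-3.087, -0.568, 0.003]
contact_force: [0.2, -0.7, -0.1]
opening: 0.996
gripper_force: 0.0
```

Call:
jog_arm(steps=[[30,[0,0,0],[0,0,0]],[30,[0,0,0],[0,0,0]],[30,[0,0,0],[0,0,0]],[30,[0,0,0],[0,0,0]],[30,[0,0,0],[0,0,0]],[30,[0,0,0],[0,0,0]]])

```text
time: 3.1
eef_pos: [0.5233, -0.4507, 0.0253]
eef_rot: [3.087, 0.569, 0.002]
contact_force: [-1.8, 0.5, 6.1]
opening: 0.589
gripper_force: 35.9
```

Call:
jog_arm(steps=[[30,[0,0,0.6],[0,0,0]],[30,[0,0,1],[0,0,0]],[30,[0,0,1],[0,0,0]],[30,[0,0,1],[0,0,0]],[30,[0,0.5,1],[0,0,0]],[30,[0.25,0.9,0.6],[0,0,0]],[30,[0.25,0.9,0],[0,0,0]],[30,[0.25,0.9,0],[0,0,0]],[30,[0.25,0.9,0],[0,0,0]],[30,[0.25,0.9,0],[0,0,0]]])

```text
time: 4.35
eef_pos: [0.5605, -0.2991, 0.181]
eef_rot: [3.089, 0.57, 0.002]
contact_force: [1.0, 0.0, -0.3]
opening: 0.585
gripper_force: 36.6
```

Call:
jog_arm(steps=[[30,[0.3,1,0],[0,0,0]],[30,[0.3,1,0],[0,0,0]],[30,[0.3,1,0],[0,0,0]],[30,[0.3,1,0],[0,0,0]],[30,[0.3,1,0],[0,0,0]],[30,[0.4,1,0],[0,0,0]],[30,[0.4,1,0],[0,0,0]],[30,[0.4,1,0],[0,0,0]],[30,[0.4,1,0],[0,0,0]],[30,[0,1,0],[0,0,0]]])

```text
time: 5.6
eef_pos: [0.6538, 0.0011, 0.1808]
eef_rot: [3.089, 0.57, 0.002]
contact_force: [1.0, -0.1, -0.9]
opening: 0.585
gripper_force: 36.6
```

Call:
jog_arm(steps=[[30,[0.1,0.2,-1],[0,0,0]],[30,[0,0,-1],[0,0,0]],[30,[0,0,-1],[0,0,0]],[30,[0,0,-1],[0,0,0]],[30,[0,0,-0.35],[0,0,0]],[30,[0,0,0],[0,0,0]],[66,[0,0,0],[0,0,0]],[66,[0,0,0],[0,0,0]],[66,[0,0,0],[0,0,0]],[66,[0,0,0.3],[0,0,0]]])

```text
time: 6.85
eef_pos: [0.656, 0.006, 0.0577]
eef_rot: [-3.089, -0.57, 0.002]
contact_force: [0.7, -0.3, 0.9]
opening: 0.774
gripper_force: 0.0
```

Call:
jog_arm(steps=[[70,[0,0,1],[0,0,0]],[80,[0,0,1],[0,0,0]],[85,[0,0,1],[0,0,0]],[85,[-1,0,1],[0,0,0]],[85,[-1,-0.5,0.4],[0,0,0]],[85,[-1,-0.5,0],[0,0,0]],[85,[-1,-0.5,0],[0,0,0]],[85,[-1,-0.5,0],[0,0,0]],[85,[0,-0.4,0],[0,0,0]],[85,[0,0,0],[0,0,0]]])

```text
time: 8.1
eef_pos: [0.5067, -0.0665, 0.1905]
eef_rot: [3.089, 0.568, 0.002]
contact_force: [-0.3, 0.6, -0.5]
opening: 0.994
gripper_force: 0.0
```

```bash
python3 - <<'E'
from h import *
s,d=snap('top','top2.png');W=cloud(s,d)
P=W[162:212,234:286];I=d['img'][162:212,234:286].astype(int)
q=P[(I[...,0]-I[...,2]>60)];print(np.nanmean(q,0),np.nanmax(q,0),len(q))
s,d=snap('wrist','wr2.png');W=cloud(s,d).reshape(-1,3);T=W[(W[:,2]>.095)&(W[:,2]<.118)&(abs(W[:,0]-.5)<.07)&(abs(W[:,1]+.07)<.07)]
print(s['eef_pos'],cv2.minAreaRect((T[:,:2]*1000).astype(np.float32)),T.mean(0),len(T))
E
```

```text
[0.65626405 0.00753166 0.05047001] [0.68617286 0.0315128  0.50319418] 185
[ 0.50685945 -0.0661033   0.19016013] ((502.360595703125, -69.48827362060547), (44.64014434814453, 44.26161193847656), 53.26810073852539) [ 0.50413107 -0.06890034  0.10712033] 2634
```

View pics/wr2.png

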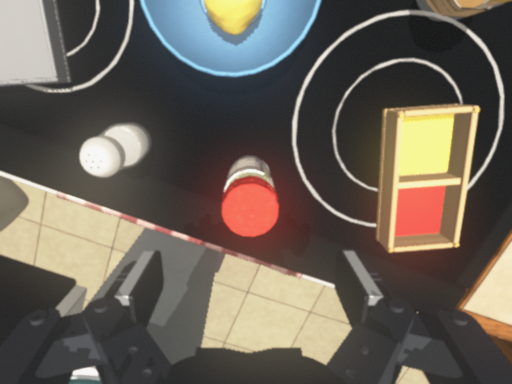

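The wrist view shows the lemon in the bowl at (235,12) and the red cap at (250,205), between the open fingers' line of travel. Next is the red jar.

Call:
jog_arm(steps=[[85,[-0.12,-0.11,0],[0,0,0]],[85,[0,0,-0.9],[0,0,0]],[85,[0,0,-0.9],[0,0,0]],[85,[0,0,-0.9],[0,0,0]],[85,[0,0,-0.9],[0,0,0]],[85,[0,0,-0.53],[0,0,0]],[30,[0,0,0],[0,0,0]],[30,[0,0,0],[0,0,0]],[30,[0,0,0],[0,0,0]],[30,[0,0,0],[0,0,0]]])

```text
time: 9.45
eef_pos: [0.5033, -0.0693, 0.0671]
eef_rot: [3.089, 0.57, 0.003]
contact_force: [-0.9, 2.2, 6.4]
opening: 0.516
gripper_force: 35.6
```

Call:
jog_arm(steps=[[30,[0,0,0],[0,0,0]],[30,[0,0,0],[0,0,0]],[30,[0,0,0.7],[0,0,0]],[30,[0,0,0.8],[0,0,0]],[30,[0,0,0.8],[0,0,0]],[30,[0,0,0],[0,0,0]]])

```text
time: 10.2
eef_pos: [0.5035, -0.0695, 0.1368]
eef_rot: [3.088, 0.57, 0.005]
contact_force: [0.9, -0.3, -1.7]
opening: 0.508
gripper_force: 35.9
```

Call:
jog_arm(steps=[[30,[0.12,-0.72,0],[0,0,0]],[30,[0.15,-0.9,0],[0,0,0]],[30,[0.15,-0.9,0],[0,0,0]],[30,[0.15,-0.9,0],[0,0,0]],[30,[0.15,-0.9,0],[0,0,0]],[30,[0.15,-0.9,0],[0,0,0]],[30,[0.15,-0.6,0],[0,0,0]],[30,[0,-0.4,0],[0,0,0]],[30,[0,0,0],[0,0,0]]])

```text
time: 11.32
eef_pos: [0.5331, -0.2561, 0.1346]
eef_rot: [-3.089, -0.569, 0.001]
contact_force: [-0.1, -0.3, -0.6]
opening: 0.511
gripper_force: 36.0
```

```bash
python3 - <<'E'
from h import *
for n in ('wrist','side'):
    s,d=snap(n,n+'3.png');W=cloud(s,d);I=d['img'].astype(int)
    q=W[(I[...,0]-I[...,1]>90)&(W[...,2]>.1)&(abs(W[...,0]-.53)<.1)&(abs(W[...,1]+.26)<.1)];print(n,s['eef_pos'],np.nanmin(q,0),np.nanmax(q,0),len(q))
E
```

```text
wrist [ 0.53313289 -0.25611096  0.13455392] [ 0.51342046 -0.2786886   0.10064845] [ 0.55521147 -0.23433203  0.17729561] 8305
side [ 0.53317306 -0.25563068  0.13465705] [ 0.51160617 -0.30716691  0.16222567] [ 0.54140486 -0.2526787   0.18410855] 48
```

View pics/side3.png

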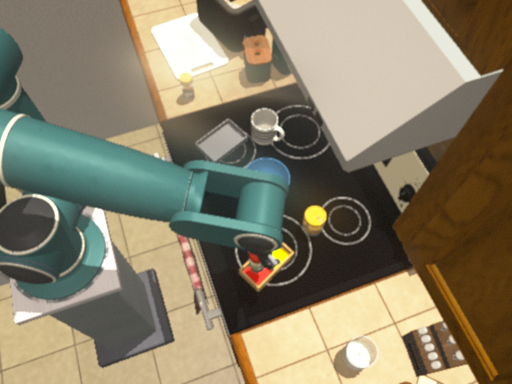

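The side view shows the red cap over the red bay at about (258,262). I'll lower it.

Call:
jog_arm(steps=[[30,[0,0,-0.6],[0,0,0]],[30,[0,0,-0.6],[0,0,0]],[30,[0,0,-0.4],[0,0,0]],[30,[0,0,-0.2],[0,0,0]],[30,[0,0,-0.1],[0,0,0]],[30,[0,0,0],[0,0,0]],[30,[0,0,0],[0,0,0]]])

```text
time: 12.3
eef_pos: [0.5335, -0.256, 0.0784]
eef_rot: [3.089, 0.57, 0.001]
contact_force: [0.2, 0.1, -0.6]
opening: 0.514
gripper_force: 36.0
```

Call:
jog_arm(steps=[[30,[0,0,-0.05],[0,0,0]],[30,[0,0,-0.05],[0,0,0]],[30,[0,0,0],[0,0,0]]])

```text
time: 12.68
eef_pos: [0.5336, -0.2559, 0.0757]
eef_rot: [3.089, 0.57, 0.001]
contact_force: [-1.4, 1.6, 6.4]
opening: 0.508
gripper_force: 36.7
```

Call:
jog_arm(steps=[[60,[0,0,0],[0,0,0]],[70,[0,0,0],[0,0,0]],[80,[0,0,0],[0,0,0]],[80,[0,0,0.5],[0,0,0]],[85,[0,0,1],[0,0,0]],[85,[0,0,1],[0,0,0]],[85,[0,0,1],[0,0,0]],[85,[-0.37,0.5,0.7],[0,0,0]],[85,[-0.1,1,0],[0,0,0]],[85,[-0.1,1,0],[0,0,0]]])

```text
time: 13.92
eef_pos: [0.5161, -0.1803, 0.2024]
eef_rot: [3.089, 0.569, 0.002]
contact_force: [0.3, 0.4, -0.0]
opening: 0.996
gripper_force: 0.0
```

Call:
jog_arm(steps=[[85,[-0.1,1,0],[0,0,0]],[85,[-0.1,1,0],[0,0,0]],[85,[-0.1,1,0],[0,0,0]],[85,[-0.1,1,0],[0,0,0]],[85,[-0.1,1,0],[0,0,0]],[85,[-0.1,1,0],[0,0,0]],[85,[-0.1,1,0],[0,0,0]],[85,[-0.1,1,0],[0,0,0]],[85,[0,0,0],[0,0,0]],[85,[0,0,0],[0,0,0]]])

```text
time: 15.18
eef_pos: [0.4922, 0.0589, 0.2016]
eef_rot: [3.089, 0.57, 0.001]
contact_force: [0.2, 0.3, -0.2]
opening: 0.995
gripper_force: 0.0
```

```bash
python3 - <<'E'
from h import *
s,d=snap('wrist','wr4.png');W=cloud(s,d).reshape(-1,3);W=W[(W[:,2]<.11)&(abs(W[:,0]-.493)<.06)&(abs(W[:,1]-.06)<.06)]
for a,b in((.078,.11),(.05,.075)):
    T=W[(W[:,2]>a)&(W[:,2]<b)];print(s['eef_pos'],cv2.minAreaRect((T[:,:2]*1000).astype(np.float32)),T.mean(0),len(T))
s,d=snap('top','top4.png');W=cloud(s,d)
P=W[186:240,308:354];I=d['img'][186:240,308:354].astype(int)
q=P[(P[...,2]>.1)&(P[...,2]<.14)];print('redjar',cv2.minAreaRect((q[:,:2]*1000).astype(np.float32)),q.mean(0),len(q))
E
```

```text
[0.49224888 0.05890541 0.20158904] ((490.76678466796875, 60.25845718383789), (32.58964538574219, 32.88933181762695), 54.41817855834961) [0.49296073 0.06073869 0.08534115] 1045
[0.49224888 0.05890541 0.20158904] ((498.92108154296875, 62.229820251464844), (21.089763641357422, 36.51358413696289), 17.40056037902832) [0.50362942 0.06377534 0.06008506] 332
redjar ((533.728515625, -254.6494903564453), (40.36799621582031, 44.2847900390625), 44.94549560546875) [ 0.53336849 -0.25378253  0.11474659] 160
```

View pics/top4.png

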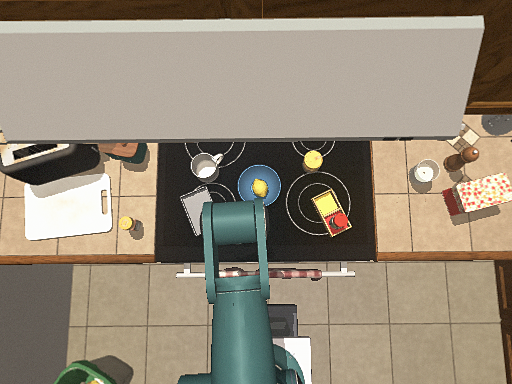

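The red jar stands in its bay at (339,220) and the lemon is in the bowl at (260,187). Next is the shaker.

Call:
jog_arm(steps=[[85,[0,0.03,-0.9],[0,0,0]],[85,[0,0,-0.9],[0,0,0]],[85,[0,0,-0.9],[0,0,0]],[85,[0,0,-0.9],[0,0,0]],[85,[0,0,-0.9],[0,0,0]],[85,[0,0,-0.65],[0,0,0]],[30,[0,0,0],[0,0,0]],[30,[0,0,0],[0,0,0]],[30,[0,0,0],[0,0,0]],[30,[0,0,0],[0,0,0]]])

```text
time: 16.52
eef_pos: [0.4929, 0.0602, 0.0478]
eef_rot: [3.089, 0.57, 0.003]
contact_force: [-2.6, -0.5, 5.9]
opening: 0.426
gripper_force: 34.8
```

Call:
jog_arm(steps=[[30,[0,0,0],[0,0,0]],[30,[0,0,0],[0,0,0]],[30,[0,0,0.7],[0,0,0]],[30,[0,0,0.8],[0,0,0]],[30,[0,0,0.5],[0,0,0]],[30,[0,0,0],[0,0,0]]])

```text
time: 17.27
eef_pos: [0.4927, 0.06, 0.1075]
eef_rot: [3.089, 0.57, 0.003]
contact_force: [-0.2, 0.3, -1.1]
opening: 0.426
gripper_force: 35.0
```

```bash
python3 - <<'E'
from h import *
s,d=snap('wrist','wr5.png')
d=snap('side')[1];cv2.imwrite('pics/side5.png',cv2.resize(d['img'][110:260,130:330,::-1],None,fx=3,fy=3))
E
```

```text
(no output)
```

View pics/wr5.png

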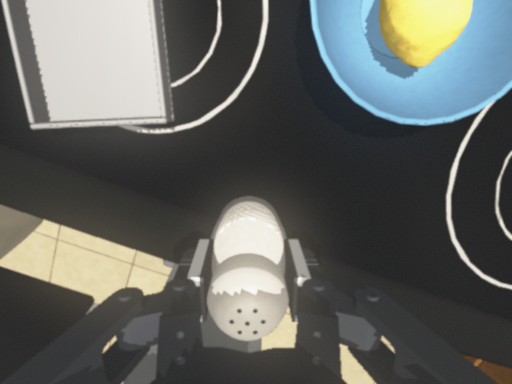

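View pics/side5.png

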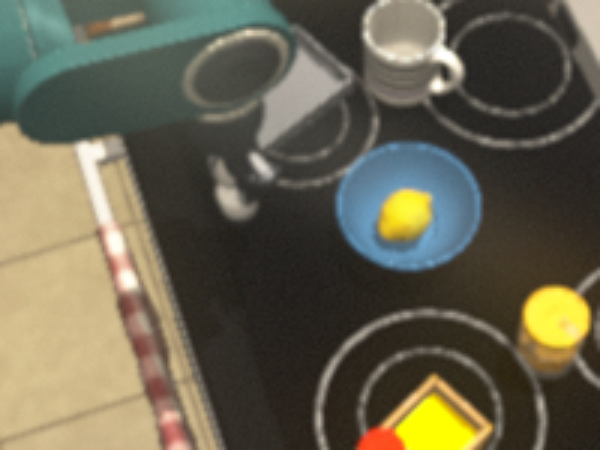

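The shaker hangs upright, held at its narrow waist at about (247,260) in the wrist view. The tray is clear at the upper left.

Call:
jog_arm(steps=[[30,[0.34,0.63,0],[0,0,0]],[30,[0.4,0.75,0],[0,0,0]],[30,[0.4,0.75,0],[0,0,0]],[30,[0.5,0.9,0],[0,0,0]],[30,[0.5,0.9,0],[0,0,0]],[30,[0.3,0.6,0],[0,0,0]],[30,[0.2,0.4,-0.4],[0,0,0]],[30,[0,0,-0.6],[0,0,0]],[30,[0,0,-0.4],[0,0,0]],[30,[0,0,-0.2],[0,0,0]]])

```text
time: 18.62
eef_pos: [0.5708, 0.2072, 0.0571]
eef_rot: [3.089, 0.569, -0.002]
contact_force: [-0.9, 0.1, -1.1]
opening: 0.424
gripper_force: 35.0
```

Call:
jog_arm(steps=[[30,[0,0,-0.1],[0,0,0]],[30,[0,0,-0.05],[0,0,0]],[30,[0,0,0],[0,0,0]]])

```text
time: 19.0
eef_pos: [0.5715, 0.2079, 0.0542]
eef_rot: [-3.089, -0.57, -0.001]
contact_force: [0.1, -0.2, -0.8]
opening: 0.429
gripper_force: 35.0
```

Call:
jog_arm(steps=[[30,[0,0,-0.06],[0,0,0]],[30,[0,0,-0.05],[0,0,0]],[30,[0,0,0],[0,0,0]]])

```text
time: 19.38
eef_pos: [0.5719, 0.2081, 0.0519]
eef_rot: [-3.089, -0.57, -0.002]
contact_force: [-2.5, -0.8, 9.3]
opening: 0.426
gripper_force: 36.7
```

Call:
jog_arm(steps=[[55,[0,0,0],[0,0,0]],[70,[0,0,0],[0,0,0]],[80,[0,0,0],[0,0,0]],[80,[0,0,0],[0,0,0]],[85,[0,0,0.6],[0,0,0]],[85,[0,0,1],[0,0,0]],[85,[0,0,1],[0,0,0]],[85,[0,0,1],[0,0,0]],[85,[-0.3,0.5,1],[0,0,0]],[85,[-0.2,1,0.4],[0,0,0]]])

```text
time: 20.62
eef_pos: [0.5567, 0.253, 0.2044]
eef_rot: [-3.089, -0.568, -0.006]
contact_force: [0.6, -0.2, 0.1]
opening: 0.996
gripper_force: 0.0
```

Call:
jog_arm(steps=[[85,[-0.1,0.9,0],[0,0,0]],[85,[-0.1,0.9,0],[0,0,0]],[85,[-0.1,0.9,0],[0,0,0]],[85,[-0.1,0.9,0],[0,0,0]],[85,[-0.2,0.9,0],[0,0,0]],[85,[-0.2,0.9,0],[0,0,0]],[85,[0,0.9,0],[0,0,0]],[85,[0,0,0],[0,0,0]],[85,[0,0,0],[0,0,0]]])

```text
time: 21.75
eef_pos: [0.5325, 0.4415, 0.2014]
eef_rot: [-3.089, -0.57, -0.001]
contact_force: [0.1, 0.0, -0.8]
opening: 0.995
gripper_force: 0.0
```

```bash
python3 - <<'E'
from h import *
s,d=snap('wrist','wr6.png');W=cloud(s,d).reshape(-1,3);T=W[(W[:,2]>.09)&(W[:,2]<.115)&(abs(W[:,0]-.533)<.06)&(abs(W[:,1]-.443)<.06)]
print(s['eef_pos'],s['q'],cv2.minAreaRect((T[:,:2]*1000).astype(np.float32)),T.mean(0),len(T))
s,d=snap('top','top6.png');W=cloud(s,d)
P=W[180:240,176:226];q=P[(P[...,2]>.078)&(P[...,2]<.12)&(P[...,0]<.65)];print('salt',cv2.minAreaRect((q[:,:2]*1000).astype(np.float32)),q.mean(0),q.max(0),len(q))
E
```

```text
[0.53247854 0.44149755 0.20136519] [ 6.55459101e-01  1.63668289e-01  1.45029368e+00 -1.87803284e-04
  1.52719541e+00  1.86145131e+00] ((531.0545654296875, 443.9476623535156), (43.751434326171875, 42.55904769897461), 19.240989685058594) [0.5327305  0.44435147 0.10021049] 2198
salt ((571.7217407226562, 207.76840209960938), (30.4111270904541, 30.9231014251709), 89.53262329101562) [0.57057903 0.20683217 0.08777297] [0.58720582 0.22303931 0.09580653] 84
```

View pics/wr6.png

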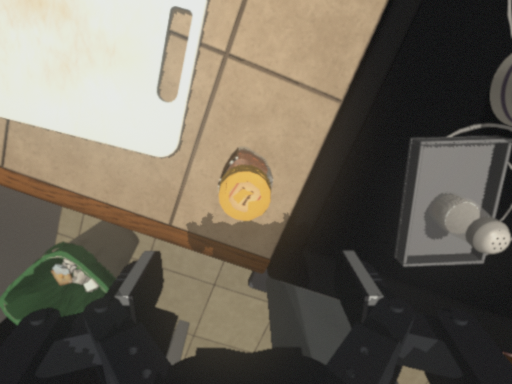

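The shaker stands upright in the tray at (470,220), and the yellow cap is at (245,195). Next I grasp the yellow jar.

Call:
jog_arm(steps=[[85,[0,0.06,-0.9],[0,0,0]],[85,[0,0,-0.9],[0,0,0]],[85,[0,0,-0.9],[0,0,0]],[85,[0,0,-0.9],[0,0,0]],[85,[0,0,-0.9],[0,0,0]],[85,[0,0,-0.2],[0,0,0]],[30,[0,0,0],[0,0,0]],[30,[0,0,0],[0,0,0]],[30,[0,0,0],[0,0,0]],[30,[0,0,0],[0,0,0]]])

```text
time: 23.1
eef_pos: [0.5331, 0.4441, 0.0615]
eef_rot: [-3.089, -0.57, -0.004]
contact_force: [-0.2, 0.1, 6.4]
opening: 0.572
gripper_force: 36.2
```

Call:
jog_arm(steps=[[30,[0,0,0],[0,0,0]],[30,[0,0,0],[0,0,0]],[30,[0,0,0.7],[0,0,0]],[30,[0,0,0.9],[0,0,0]],[30,[0,0,0.9],[0,0,0]],[30,[0,0,0.9],[0,0,0]],[30,[0,0,0.9],[0,0,0]],[30,[0,0,0.5],[0,0,0]],[30,[0,0,0],[0,0,0]]])

```text
time: 24.22
eef_pos: [0.5326, 0.4439, 0.2052]
eef_rot: [-3.088, -0.57, -0.003]
contact_force: [-0.2, -0.6, -1.3]
opening: 0.572
gripper_force: 36.8
```

Call:
jog_arm(steps=[[30,[0,-0.5,0],[0,0,0]],[30,[0,-0.8,0],[0,0,0]],[30,[0,-0.9,0],[0,0,0]],[30,[0,-0.9,0],[0,0,0]],[30,[0,-0.9,0],[0,0,0]],[30,[0,-0.9,0],[0,0,0]],[30,[0,-0.9,0],[0,0,0]],[30,[0,-0.9,0],[0,0,0]],[30,[0,-0.9,0],[0,0,0]],[30,[0,-0.9,0],[0,0,0]]])

```text
time: 25.48
eef_pos: [0.5321, 0.1867, 0.2037]
eef_rot: [-3.09, -0.569, -0.001]
contact_force: [0.3, -0.0, -1.6]
opening: 0.568
gripper_force: 36.8
```

Call:
jog_arm(steps=[[30,[0.1,-0.9,0],[0,0,0]],[30,[0.2,-0.9,0],[0,0,0]],[30,[0.2,-0.9,0],[0,0,0]],[30,[0.2,-0.9,0],[0,0,0]],[30,[0.2,-0.9,0],[0,0,0]],[30,[0.2,-0.9,0],[0,0,0]],[30,[0.2,-0.9,0],[0,0,0]],[30,[0.2,-0.9,0],[0,0,0]],[30,[0.2,-0.9,0],[0,0,0]],[30,[0.2,-0.9,0],[0,0,0]]])

```text
time: 26.72
eef_pos: [0.5888, -0.0832, 0.2038]
eef_rot: [3.089, 0.569, 0.001]
contact_force: [0.5, -0.6, -0.1]
opening: 0.57
gripper_force: 36.8
```

Call:
jog_arm(steps=[[30,[0.2,-0.9,0],[0,0,0]],[30,[0.2,-0.9,0],[0,0,0]],[30,[0,-0.9,0],[0,0,0]],[30,[0,-0.7,0],[0,0,0]],[30,[0,-0.37,0],[0,0,0]],[30,[0,0,0],[0,0,0]]])

```text
time: 27.48
eef_pos: [0.6012, -0.1949, 0.2036]
eef_rot: [-3.09, -0.569, 0.0]
contact_force: [-0.2, 0.2, -1.7]
opening: 0.569
gripper_force: 36.8
```

```bash
python3 - <<'E'
from h import *
s,d=snap('wrist','wr7.png')
W=cloud(s,d);I=d['img'].astype(int)
q=W[(I[...,0]-I[...,2]>80)&(I[...,1]>110)&(W[...,2]>.15)&(abs(W[...,0]-.6)<.07)&(abs(W[...,1]+.22)<.07)];print(s['eef_pos'],s['eef_rot'],np.nanmin(q,0),np.nanmax(q,0),len(q))
P=W.reshape(-1,3);c=np.array([.568,-.240]);P=P[(P[:,2]>.027)&(P[:,2]<.045)&(np.linalg.norm(P[:,:2]-c,axis=1)<.09)];print('caddy rim',cv2.minAreaRect((P[:,:2]*1000).astype(np.float32)),len(P))
E
```

```text
[ 0.60117589 -0.19486378  0.20357101] [-3.08955194e+00 -5.68581524e-01  7.56145730e-05] [ 0.58037248 -0.21811864  0.15000434] [ 0.62306295 -0.17355642  0.27095691] 9180
caddy rim ((585.2101440429688, -232.69967651367188), (109.20799255371094, 78.26766967773438), 25.323923110961914) 1408
```

View pics/wr7.png

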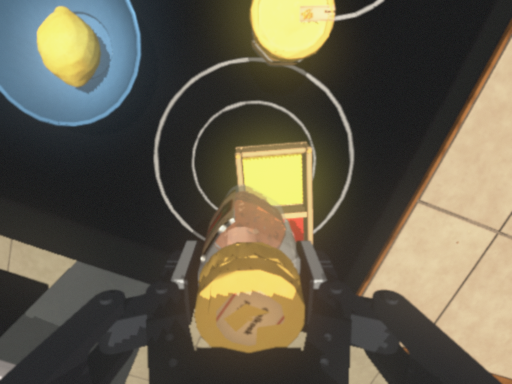

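The yellow jar hangs upright at (250,300) with the yellow bay just ahead at (272,180). I'll shift about 29 mm in -y and lower it.

Call:
jog_arm(steps=[[30,[0,-0.5,0],[0,0,0]],[30,[0,-0.47,-0.5],[0,0,0]],[30,[0,0,-0.8],[0,0,0]],[30,[0,0,-0.9],[0,0,0]],[30,[0,0,-0.9],[0,0,0]],[30,[0,0,-0.6],[0,0,0]],[30,[0,0,-0.3],[0,0,0]],[30,[0,0,-0.2],[0,0,0]],[30,[0,0,-0.05],[0,0,0]],[30,[0,0,0],[0,0,0]]])

```text
time: 28.78
eef_pos: [0.6017, -0.2236, 0.0767]
eef_rot: [3.089, 0.57, 0.001]
contact_force: [-0.0, 0.0, -2.4]
opening: 0.57
gripper_force: 36.7
```

Call:
jog_arm(steps=[[30,[0,0,-0.1],[0,0,0]],[30,[0,0,-0.06],[0,0,0]],[30,[0,0,-0.03],[0,0,0]],[30,[0,0,0],[0,0,0]]])

```text
time: 29.28
eef_pos: [0.6014, -0.2235, 0.0703]
eef_rot: [-3.089, -0.57, 0.0]
contact_force: [0.1, 0.7, -1.8]
opening: 0.572
gripper_force: 36.8
```

Call:
jog_arm(steps=[[30,[0,0,-0.05],[0,0,0]],[30,[0,0,-0.03],[0,0,0]],[30,[0,0,0],[0,0,0]]])

```text
time: 29.65
eef_pos: [0.602, -0.2234, 0.07]
eef_rot: [3.089, 0.57, 0.003]
contact_force: [-4.4, 4.2, 16.5]
opening: 0.57
gripper_force: 38.2
```

Contact with the bay floor. I'll release and retreat.

Call:
jog_arm(steps=[[60,[0,0,0.03],[0,0,0]],[70,[0,0,0],[0,0,0]],[80,[0,0,0],[0,0,0]],[80,[0,0,0],[0,0,0]],[85,[0,0,0.6],[0,0,0]],[85,[0,0,1],[0,0,0]],[85,[0,0,1],[0,0,0]],[85,[0,0,1],[0,0,0]],[85,[0,0,1],[0,0,0]],[85,[-1,0.5,0],[0,0,0]]])

```text
time: 30.9
eef_pos: [0.5725, -0.2091, 0.2107]
eef_rot: [3.087, 0.569, 0.006]
contact_force: [-0.3, -0.2, -0.5]
opening: 0.994
gripper_force: 0.0
```

Call:
jog_arm(steps=[[85,[-1,0.9,0],[0,0,0]],[85,[-1,0.9,0],[0,0,0]],[85,[-1,0.9,0],[0,0,0]],[85,[-1,0.9,0],[0,0,0]],[85,[0,0.9,0],[0,0,0]],[85,[0,0,0],[0,0,0]],[85,[0,0,0],[0,0,0]]])

```text
time: 31.78
eef_pos: [0.4515, -0.0737, 0.2077]
eef_rot: [3.089, 0.57, 0.001]
contact_force: [-0.3, 0.5, 0.0]
opening: 0.996
gripper_force: 0.0
```

```bash
python3 - <<'E'
from h import *
s,d=snap('wrist','wr8.png')
s,d=snap('top','top8.png');W=cloud(s,d)
for n,c in (('red',(.533,-.257)),('yel',(.601,-.2245)),('salt',(.572,.208)),('honey',(.741,-.177))):
    P=W.reshape(-1,3);P=P[(P[:,2]>.05)&(P[:,2]<.16)&(np.linalg.norm(P[:,:2]-c,axis=1)<.033)];zt=P[:,2].max();q=P[P[:,2]>zt-.012];print(n,cv2.minAreaRect((q[:,:2]*1000).astype(np.float32)),q.mean(0),zt)
E
```

```text
red ((534.3936767578125, -254.41001892089844), (40.442325592041016, 41.99274826049805), 32.194149017333984) [ 0.53393508 -0.25520815  0.1153975 ] 0.1221899250477957
yel ((602.1200561523438, -223.4986572265625), (42.37623977661133, 40.54351806640625), 85.35748291015625) [ 0.60147834 -0.22245285  0.10849544] 0.11579390587899753
salt ((571.3497314453125, 208.19439697265625), (27.985368728637695, 29.222511291503906), 27.620742797851562) [0.57066747 0.20734099 0.09037457] 0.09664153432790241
honey ((741.1339721679688, -176.30245971679688), (61.49633026123047, 59.800106048583984), 88.86071014404297) [ 0.74073427 -0.1760581   0.08658492] 0.09424800907217538
```

View pics/top8.png

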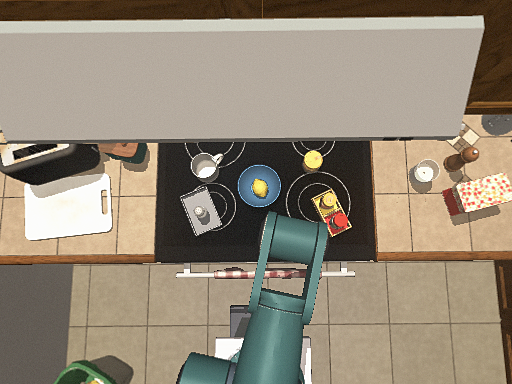

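All four items are in place: the jars at (339,220) and (328,200), the shaker at (201,212) and the lemon at (260,187). The mug and honey jar have not moved.

```bash
python3 -c "
from bench import manip
print(manip.sign_off())"
```

```text
the job is handed in; nothing more can be done
None
```

I handed the job in at about 32 s: both jars are upright in their own bays, the shaker is upright in the tray, the lemon is in the bowl, and the mug and honey jar were not disturbed; the hand-in gave no verdict.

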